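# Press a brass insert flush in a clamp bar with the star-wheel rack press

### The job

Lay the wooden clamp bar in the cradle of the green rack press, insert end first and up against the end stop, then wind the ram down by pushing the star wheel round spoke by spoke until the brass insert is flush and bedded with a firm squeeze, without bruising the wood. Wind the ram back up by at least a centimetre, leave the bar lying in the cradle, and do not disturb the other things on the bench.

Things in the scene. Friction and masses are not known exactly. Their poses are not given: they have to be found in the camera images.
- press: Small green bench rack press, fixed; base 205 x 112 mm, head top 198 mm, ram top 238 mm at most high. Origin: on the bench below the ram's axis; x points from its open front to its column, z up. The head overhangs the cradle from x = -31 mm backwards with its underside 118 mm above the bench: a hand laying the bar must keep in front of that. The star wheel stands on its -y side.
- cradle_stop (a point): Foot of the end stop's face, on the cradle's floor (press frame x = +22, y = 0, z = 32 mm). The flat plywood floor runs from x = -96 to +36 mm. Low wooden rails (tops at z = 46 mm) leave a straight channel 43.6 mm wide along x, from a flared mouth (x = -50 to -28 mm) to the stop.
- clamp_bar: Loose hardwood bar, 170 mm long (x -85 to +85 mm, -x end rounded and marked by a black dot), 40 mm wide (y), 30 mm thick (z), about 0.16 kg. Origin: centre of its underside; z up. The insert's bore is at x = +63 mm: with the square +x end against the end stop it lies right under the ram.
- brass_insert: Brass insert with a 16 mm flange, standing 7 to 10 mm proud of the bar's upper face at the start. Origin: centre of its top face, so it is flush when 30 mm above the bar's underside. It slides only along its bore and stays where it is; it moves under about 20 N.
- ram: Upright steel ram, 20 mm square. Origin: centre of its lower end. Into it is screwed a round pressing nose 24 mm across, wider than the insert's flange: it pushes the insert, then lands on the wood round it and the resistance rises steeply. A firm squeeze that beds the insert is 45 N or more on the bar for 0.2 s; over 110 N bruises the wood.
- ram_foot (a point): Centre of the ram's lower end: 104 mm above the bench when the wheel joint reads 0, 10 mm lower for each radian. The nose's flat face stands 8 to 12 mm below this point; how far it is screwed out differs each time, is not measured, and does not change while pressing.
- wheel_hub (a point): Centre of the star wheel, 150 mm above the bench, at x = +20, y = -100 mm in the press's frame; the wheel turns in the upright plane of the press's x and z through it. Five polished round spokes, 11 mm thick, 72 degrees apart, run from the hub (radius 22 mm, 33 mm wide) to black balls, 22 mm across, centred 86 mm from the axis.
- star_wheel (a joint): Angle of the star wheel (rad). At 0 a spoke points straight up; the others follow every 1.257 rad. It grows as the wheel's top goes toward the press's front (-x); this lowers the ram by 10 mm per rad. Range -0.2 to 4.4. It takes about 0.1 N m to turn plus 0.01 N m per newton at the ram, and stays where it is left.
- screw_jar: Bystander: jar with green lid, 60 mm across, 78 mm high; origin under its centre.
- glue_bottle: Bystander: slim white bottle with red nozzle, 29 mm across, 110 mm high; origin under its centre.
- faceplate: Bystander: steel lathe faceplate, 80 mm across, 36 mm high; origin under its centre.
- offcut_b: Bystander: dark wood offcut, 50 x 62 x 22 mm; origin under its centre.

How it is judged:
On the way, in this order (a step that is already met when the one before it is completed fails the run):
1. the bar lies flat in the cradle with the insert, still proud, under the ram (horizontal distance between brass_insert and ram_foot below 0.004 m and z of clamp_bar in the frame of press between 0.029 and 0.035 m and angle between the x axis of clamp_bar and the x axis of press, either way round below 0.09 rad and z of brass_insert in the frame of clamp_bar above 0.034 m), for 0.2 s.
2. the insert is flush and the ram squeezes the bar with at least 45 N (horizontal distance between brass_insert and ram_foot below 0.004 m and z of clamp_bar in the frame of press between 0.029 and 0.035 m and angle between the x axis of clamp_bar and the x axis of press, either way round below 0.09 rad and z of brass_insert in the frame of clamp_bar below 0.0306 m and contact force between ram and clamp_bar above 45 N), for 0.2 s.
At the end, for the whole second after the job is handed in: The insert stands at most 0.6 mm proud of the bar; the bar lies flat in the cradle, along it within 0.09 rad, the insert within 4 mm of the ram's axis; the ram's lower end (ram_foot) is at least 16 mm above the bar's top, as when wound up by 10 mm; bar and wheel at rest (horizontal distance between brass_insert and ram_foot below 0.004 m and z of clamp_bar in the frame of press between 0.029 and 0.035 m and angle between the x axis of clamp_bar and the x axis of press, either way round below 0.09 rad and z of brass_insert in the frame of clamp_bar below 0.0306 m and z of ram_foot in the frame of clamp_bar above 0.046 m and linear speed of clamp_bar below 0.01 m/s and velocity of joint star_wheel between -0.05 and 0.05 rad/s); the robot touches nothing.
It fails at once if the ram presses on the bar and insert with more than 110 N (bruised wood) (contact force between ram and clamp_bar above 110 N).
It fails at once if the insert is pushed by the fingers instead of the press (contact force between the fingers and brass_insert above 8 N).
It fails at once if a bystander is shifted by more than 30 mm (distance of any of screw_jar, glue_bottle, faceplate, offcut_b from where it was at the start of the episode above 0.03 m).
It also fails if it takes over 72 s, if anything falls off the work surface, if the arm or the gripper's body presses on something with over 40 N, if the wrist force passes 120 N, or if a joint passes its speed limit or range.

### The arm

A 6-joint arm with a two-finger parallel gripper is mounted at the origin on a cart in front of the work surface, level with it; the furniture and walls round the work are solid. World frame = base frame: x ahead of the robot, y to its left, z up, the work surface at z = 0. Lengths are in m, angles in rad, forces in N, time in s.
With the tool pointing down it reaches from about 0.375 to 0.975 m from the base axis. Payload 3.8 kg.
Tool frame: the origin (TCP) lies on the centre line of the jaws, within the pads' length; the fingertips stand 17 mm ahead of it and the grasp point (between the pads) lies 2 mm behind it (bot.tip_extent is the distance from the TCP to the fingertips, in m); z points along the fingers, y is the line along which they close (so a half turn about z gives the same grasp; the last joint's range is limited). The gripper opens to 85 mm and grips with 20 to 120 N. Pads are 22 mm wide; open, the fingers measure 114 mm over their backs; the gripper's body (76 mm by 85 mm) begins 54 mm behind the grasp point. The pads swing forward as they close: fully open they stand 13 mm farther back than shut.
Start: joints at [-1.268, 0.264, 1.604, -0, 1.274, -0.037], TCP at [0.225, -0.636, 0.248] pointing down, gripper open.
Joint ranges: [-2.63, 2.63], [-0.94, 2.18], [0.31, 2.57], [-1.31, 4.45], [0, 2.66], [-2.55, 2.55]. Speed limits (rad/s): [2.57, 2.57, 3.14, 3.14, 3.14, 3.14].

### API

Orientations are given as a rotation vector (axis times angle).
In Python, from workcell import readout, read_camera, finish_job, bot gives the robot as it stands.
- The arm moves only by the tool jog_arm, never from a script. Its argument "deltas" is one flat list of numbers, 7 for each row, row after row: the shift along the tool's x, y, z in m, then the turn, a rotation vector about the tool's x, y, z in degrees, then the gripper command: -1 is shut, 1 is fully open, values between are in proportion. A call has 1 to 8 rows; each row is the pose to reach, as a shift and turn from the pose commanded when the call began, along the tool's axes at that moment; what a row does not reach only later rows make up. A row lasts 1/10 s, in which the tool goes at most 50 mm and 8.59 degrees, less where a joint would pass 70% of its speed; a pose out of reach is approached as far as the arm can. A call with a gripper value outside its range is refused whole. The fingers move at their own pace and stop on an object; "squeeze" is the grip in N (left out, the last holds). Time passes only in rows, so rows that repeat a pose let the fingers close. It gives the time, the measured TCP pose, the force, the opening and the grip force at its end, in the units of the state.
- readout.read_state(): the state, without advancing time (a new reading comes with each control period).
- read_camera(name): name is "scene" or "top"; returns a dict with "color" (384x512x3 uint8, blue, green, red), "fx", "fy", "cx", "cy" (pixels), "origin" and "attitude" of the camera in the world. Camera axes: x right, y down, z forward; pixel columns grow to the right and rows downward; lengths in m; the calibration is good to about 2 mm. A picture is of the moment at which its call begins. There is no depth.
- finish_job(): hands the job in; it is judged then, once.
The state is a dict: "time": time; "q": joint angles; "joint_vel": joint speeds; "joint_torque": joint torques, N m; "tool_pos": TCP position; "tcp_rot": TCP orientation; "wrist_force": force on the tool from outside, world axes, zero at the start; "torque": the same for the moment, N m; "width": opening from 0.0 (shut) to 1.0 (fully open); "grip_force": force on a finger pad.
Only numpy, scipy, OpenCV 4.12 (cv2) and the standard library are available. Lean on these libraries where they do the work, as an engineer would, in place of code of your own. Each camera call takes 0.05 s, during which the arm holds its last target. There are 200 camera calls.

## Working session

There is one attempt and no reset: what is moved stays moved. The work goes in short steps, Python scripts to look and compute and a tool call to move; the robot and the scene stay as the last step left them, time stands still between calls to the robot, and variables do not carry over. Pictures are saved under pics/ and viewed, at most 12 in all, crops included, and the job is handed in when it is done.

Besides the shell and the picture viewer there is one more tool, called after ">>>" as name(argument=value, ...), one argument or row to a line, values as JSON. jog_arm: Moves the arm, as the interface text tells. Its arguments: {"type":"object","properties":{"deltas":{"type":"array"},"squeeze":{"type":"number"}},"required":["deltas"]}

```bash
ls; mkdir -p pics; python3 - <<'E'
from workcell import readout, read_camera, bot
import cv2
for n in("scene","top"):
    c=read_camera(n); cv2.imwrite(f"pics/{n}0.png",c["color"]); print(n,c["fx"],c["fy"],c["cx"],c["cy"],c["origin"],c["attitude"])
s=readout.read_state(); print(s["time"],s["tool_pos"],s["tcp_rot"])
print([a for a in dir(bot) if a[0]!='_'])
E
```

```text
pics
scene 382.57643415131 382.57643415131 264.66173284906387 195.98966685459519 [0.11487244 0.96636733 0.56859451] [-0.68679848  2.33867655 -1.4337933 ]
top 379.14321543970067 379.14321543970067 259.74509606570484 187.66217550823777 [0.40370226 0.24296085 1.03688303] [-2.12701943  2.09761482 -0.19419355]
0.1 [ 0.22480078 -0.63579158  0.24706673] [-3.09432952e+00 -5.30920829e-01  4.38469198e-04]
['MotionError', 'tip_extent']
```

View pics/scene0.png

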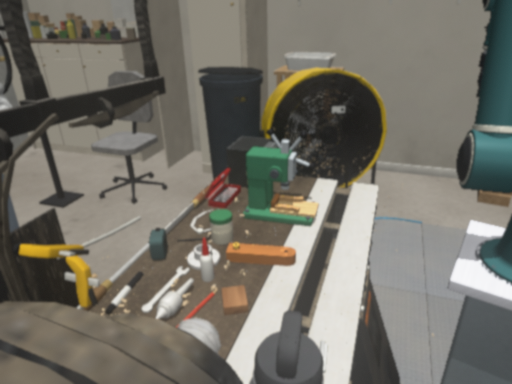

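View pics/top0.png

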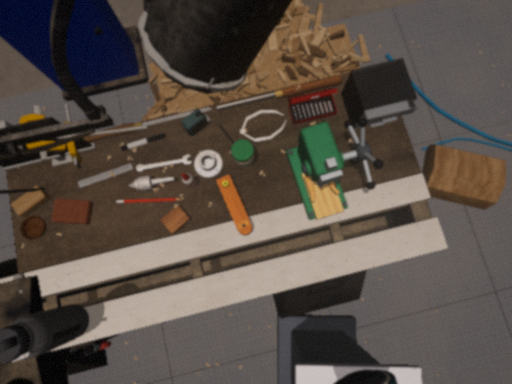

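The top view shows the orange bar with its insert end at about (226,183) and its dot end at (244,230). The press is at about (318,170), with its cradle towards (325,205) and its wheel at (365,155). Next I'll look at enlarged crops.

```bash
python3 - <<'E'
import cv2
a=cv2.imread("pics/top0.png")[110:245,200:400]; cv2.imwrite("pics/t1.png",cv2.resize(a,None,fx=4,fy=4,interpolation=cv2.INTER_CUBIC))
a=cv2.imread("pics/scene0.png")[130:270,190:330]; cv2.imwrite("pics/s1.png",cv2.resize(a,None,fx=4.25,fy=4.25,interpolation=cv2.INTER_CUBIC))
E
```

```text
(no output)
```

View pics/t1.png

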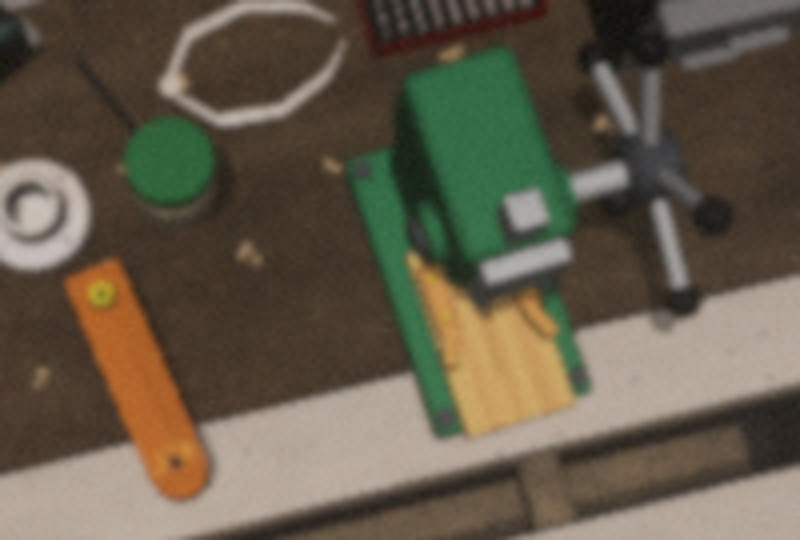

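View pics/s1.png

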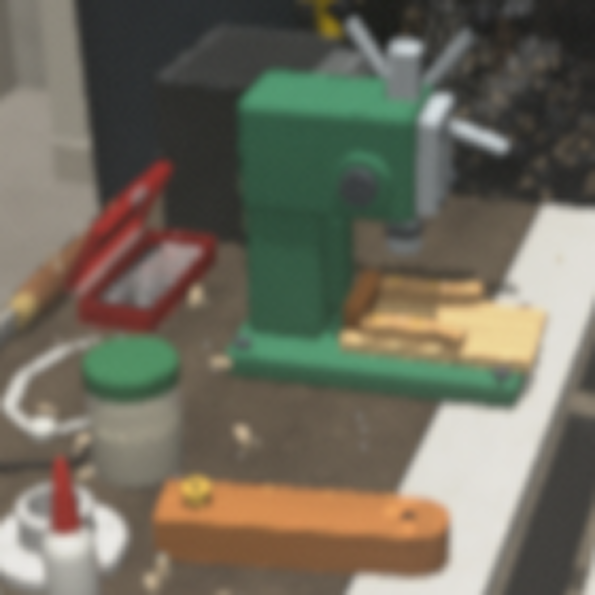

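The crops give these features. In the top crop: the insert (100,293), the dot (175,462), the bar corners (64,282) and (122,260), the plywood front corners (468,436) and (578,405), the balls (598,55), (650,48), (712,215) and (682,298), and the ram top (525,210). In the scene crop: the insert (197,484), the dot (408,515), the ram top (405,47), the nose (403,240) and the plywood front corner (546,310). I'll fit poses from both views.

```bash
cat > h.py <<'E'
import numpy as np
from scipy.spatial.transform import Rotation as R
from scipy.optimize import least_squares
CAM={"scene":(382.57643415131,264.66173284906387,195.98966685459519,[0.11487244,0.96636733,0.56859451],[-0.68679848,2.33867655,-1.4337933]),
"top":(379.14321543970067,259.74509606570484,187.66217550823777,[0.40370226,0.24296085,1.03688303],[-2.12701943,2.09761482,-0.19419355])}
def proj(n,P):
    f,cx,cy,o,a=CAM[n]; p=R.from_rotvec(a).inv().apply(np.atleast_2d(P)-o)
    return np.c_[cx+f*p[:,0]/p[:,2],cy+f*p[:,1]/p[:,2]]
def ray(n,uv):
    f,cx,cy,o,a=CAM[n]; return np.array(o),R.from_rotvec(a).apply([(uv[0]-cx)/f,(uv[1]-cy)/f,1])
def atz(n,uv,z):
    o,d=ray(n,uv); return o+d*(z-o[2])/d[2]
def tri(a,b):
    A=np.zeros((3,3));B=np.zeros(3)
    for n,uv in(("top",a),("scene",b)):
        o,d=ray(n,uv);d/=np.linalg.norm(d);M=np.eye(3)-np.outer(d,d);A+=M;B+=M@o
    p=np.linalg.solve(A,B); return p,proj("top",p)[0]-a,proj("scene",p)[0]-b
T=lambda u,v:np.array([200+(u+.5)/4-.5,110+(v+.5)/4-.5])
S=lambda u,v:np.array([190+(u+.5)/4.25-.5,130+(v+.5)/4.25-.5])
def fr(x,y,yaw): return lambda P:np.array([x,y,0])+R.from_euler("z",yaw).apply(np.atleast_2d(P))
E
python3 - <<'E'
from h import *
np.set_printoptions(precision=4,suppress=True)
for n,a,b in(("insert",T(100,293),S(197,484)),("dot",T(175,462),S(408,515)),("ramtop",T(525,210),S(405,47)),("plyfront",T(468,436),S(520,352)),("ply2",T(578,405),S(546,310))): print(n,*tri(a,b))
for n,uv,z in(("cornL",(64,282),.03),("cornR",(122,260),.03),("tip",(182,498),.03),("dot",(175,462),.03),("ins",(100,293),.0385),("ply+",(468,436),.032),("ply-",(578,405),.032),("jar",(170,160),.078),("plate",(35,213),.03)): print(n,atz("top",T(*uv),z))
def wheel(th,ks): 
    a=th+np.array(ks)*2*np.pi/5; return np.c_[.02-.086*np.sin(a),-.1+0*a,.15+.086*np.cos(a)]
def res(p):
    f=fr(*p[:3]); r=[]
    r.append(proj("top",f([[-.096,.025,.032]]))[0]*0)
    r.append(proj("top",f(wheel(p[3],[0,1,3,4])))-[T(712,215),T(682,298),T(598,55),T(650,48)])
    r.append(proj("top",f([[0,0,p[4]]]))-T(525,210)); r.append(proj("scene",f([[0,0,p[4]]]))-S(405,47))
    m=f([[-.096,p[5],.032],[-.096,-p[5],.032]])
    r.append(proj("top",m)-[T(468,436),T(578,405)]); r.append(proj("scene",m)-[S(520,352),S(546,310)])
    r.append(proj("scene",f([[.02-.07*np.sin(p[3]),-.1,.15+.07*np.cos(p[3])]]))*0)
    return np.concatenate([np.ravel(x) for x in r])
s=least_squares(res,[.45,0,-.2,.63,.23,.03],loss="soft_l1"); print(s.x,s.cost); print(res(s.x).reshape(-1,2))
f=fr(*s.x[:3]); print("nose?",proj("scene",f([[0,0,.09]])),S(403,245)); print(f([[.02,-.1,.15],[.022,0,.032]]), proj("top",f([[.02,-.1,.15]])),T(655,165))
def bres(p):
    f=fr(*p[:3]); P=f([[.063,0,p[3]],[.085,.02,.03],[.085,-.02,.03],[-.085,0,.03]])
    return np.r_[(proj("top",P)-[T(100,293),T(64,282),T(122,260),T(182,498)]).ravel(),(proj("scene",P[[0]])-S(197,484)).ravel()]
b=least_squares(bres,[.4,.2,-.3,.038]); print("bar",b.x,bres(b.x).reshape(-1,2)); print(fr(*b.x[:3])([[0,0,0],[-.065,0,.03]]))
E
```

```text
insert [0.6126 0.3516 0.043 ] [0.1191 0.2184] [-0.2652 -0.0579]
dot [0.5014 0.2994 0.0315] [0.0465 0.1025] [-0.1215 -0.0192]
ramtop [0.6227 0.1    0.2323] [-0.024  -0.0483] [0.0425 0.0073]
plyfront [0.5238 0.1078 0.04  ] [-0.5375 -1.1962] [1.2176 0.1337]
ply2 [0.5441 0.0324 0.0324] [-0.1477 -0.3277] [0.3171 0.0332]
cornL [0.6233 0.3781 0.03  ]
cornR [0.6391 0.3391 0.03  ]
tip [0.4781 0.2944 0.03  ]
dot [0.5018 0.2996 0.03  ]
ins [0.6141 0.3524 0.0385]
ply+ [0.5216 0.1054 0.032 ]
ply- [0.5433 0.032  0.032 ]
jar [0.6958 0.3049 0.078 ]
plate [0.6715 0.3999 0.03  ]
[0.6249 0.0985 0.3109 0.6532 0.2306 0.038 ] 4.2036797917293836
[[ 0.      0.    ]
 [ 0.1766  0.002 ]
 [ 0.21    0.2783]
 [-0.7814  0.1912]
 [ 0.3593  0.1901]
 [ 0.4709 -0.8056]
 [-0.3882  0.325 ]
 [ 0.0022 -0.1068]
 [-0.3957 -0.6873]
 [ 2.1065  2.4078]
 [-0.0765  0.1461]
 [ 0.      0.    ]]
nose? [[284.1178 187.294 ]] [284.4412 187.2647]
[[0.6745 0.0095 0.15  ]
 [0.6459 0.1053 0.032 ]] [[361.9663 150.6953]] [363.375 150.875]
bar [0.5543 0.3266 0.3977 0.0429] [[ 0.3345  0.2966]
 [ 0.081  -0.604 ]
 [-0.7207 -0.4804]
 [ 0.2771  0.8212]
 [-0.064  -0.1006]]
[[0.5543 0.3266 0.    ]
 [0.4944 0.3014 0.03  ]]
```

```bash
cat >> h.py <<'E'
PR=(.625,.0985,.311)
def delta(x,y,z,yaw):
    from workcell import readout
    s=readout.read_state(); r=R.from_rotvec(s["tcp_rot"]); g=R.from_euler("z",yaw)*R.from_euler("x",np.pi)
    d=r.inv().apply(np.array([x,y,z])-s["tool_pos"]); w=np.degrees((r.inv()*g).as_rotvec())
    print("t%.2f"%s["time"],"to",np.round([x,y,z],4),"shift mm",np.round(d*1000,1),"turn",np.round(w,2),"F",np.round(s["wrist_force"],1))
def press(px,py,pz,dyaw=0): 
    p=fr(*PR)([[px,py,pz]])[0]; delta(*p,PR[2]+dyaw)
E
python3 - <<'E'
from h import *
b=fr(.5543,.3266,.398)([[-.025,0,.15]])[0]; delta(*b,.398); b[2]=.021; delta(*b,.398)
E
```

```text
t0.10 to [0.5313 0.3169 0.15  ] shift mm [ 606.5 -795.9   98.8] turn [-0.12 -0.01 -3.33] F [-0.4 -0.4 -0.4]
t0.10 to [0.5313 0.3169 0.021 ] shift mm [ 606.5 -795.6  227.8] turn [-0.12 -0.01 -3.33] F [-0.4 -0.4 -0.4]
```

>>> jog_arm(
  deltas=[0.24, -0.318, 0, 0, 0, -1.3, 0.3, 0.24, -0.318, 0, 0, 0, -1.3, 0.3, 0.24, -0.318, 0, 0, 0, -1.3, 0.3, 0.24, -0.318, 0, 0, 0, -1.3, 0.3, 0.24, -0.318, 0, 0, 0, -1.3, 0.3, 0.24, -0.318, 0, 0, 0, -1.3, 0.3, 0.24, -0.318, 0, 0, 0, -1.3, 0.3, 0.24, -0.318, 0, 0, 0, -1.3, 0.3],
)

```text
time: 0.9
tool_pos: [0.3451, -0.2544, 0.2479]
tcp_rot: [-3.09, -0.565, -0.0]
wrist_force: [0.9, -0.3, 0.8]
width: 0.653
grip_force: 0.0
```

```bash
python3 - <<'E'
from h import *
b=fr(.5543,.3266,.398)([[-.025,0,.15]])[0]; delta(*b,.398)
from workcell import readout; s=readout.read_state(); print(s["q"],s["width"])
E
```

```text
t0.90 to [0.5313 0.3169 0.15  ] shift mm [ 376.4 -468.4   98.1] turn [-0.02 -0.01 -2.07] F [ 0.9 -0.3  0.8]
[-6.93576531e-01 -2.18504418e-01  2.09737905e+00  2.90315608e-04
  1.26298729e+00  5.15207360e-01] 0.6529907302089581
```

>>> jog_arm(
  deltas=[0.376, -0.468, 0.03, 0, 0, -2, 0.6, 0.376, -0.468, 0.03, 0, 0, -2, 0.6, 0.376, -0.468, 0.03, 0, 0, -2, 0.6, 0.376, -0.468, 0.03, 0, 0, -2, 0.6, 0.376, -0.468, 0.03, 0, 0, -2, 0.6, 0.376, -0.468, 0.03, 0, 0, -2, 0.6, 0.376, -0.468, 0.03, 0, 0, -2, 0.6, 0.376, -0.468, 0.03, 0, 0, -2, 0.6],
)

```text
time: 1.7
tool_pos: [0.4687, 0.1255, 0.228]
tcp_rot: [3.079, 0.621, 0.0]
wrist_force: [0.4, -0.0, 0.5]
width: 0.801
grip_force: 0.0
```

```bash
python3 - <<'E'
from h import *
b=fr(.5543,.3266,.398)([[-.025,0,.15]])[0]; delta(*b,.398)
E
```

```text
t1.70 to [0.5313 0.3169 0.15  ] shift mm [ 131.9 -152.2   78. ] turn [ 0.01  0.   -0.01] F [ 0.4 -0.   0.5]
```

>>> jog_arm(
  deltas=[0.132, -0.152, 0.078, 0, 0, 0, 0.6, 0.132, -0.152, 0.078, 0, 0, 0, 0.6, 0.132, -0.152, 0.078, 0, 0, 0, 0.6, 0.132, -0.152, 0.078, 0, 0, 0, 0.6, 0.132, -0.152, 0.078, 0, 0, 0, 0.6, 0.132, -0.152, 0.078, 0, 0, 0, 0.6, 0.132, -0.152, 0.14, 0, 0, 0, 0.6, 0.132, -0.152, 0.14, 0, 0, 0, 0.6],
)

```text
time: 2.5
tool_pos: [0.5285, 0.3117, 0.0845]
tcp_rot: [3.077, 0.619, -0.012]
wrist_force: [-2.1, 0.2, -0.4]
width: 0.797
grip_force: 0.0
```

```bash
python3 - <<'E'
from h import *
from workcell import read_camera
import cv2
a=read_camera("top")["color"][110:245,200:400]; cv2.imwrite("pics/t2.png",cv2.resize(a,None,fx=4,fy=4,interpolation=cv2.INTER_CUBIC))
b=fr(.5543,.3266,.398)([[-.025,0,.021]])[0]; delta(*b,.398)
E
```

```text
t2.55 to [0.5313 0.3169 0.021 ] shift mm [ 6.  -4.  62.5] turn [ 0.08  0.56 -0.09] F [-0.8 -0.2 -1.7]
```

View pics/t2.png

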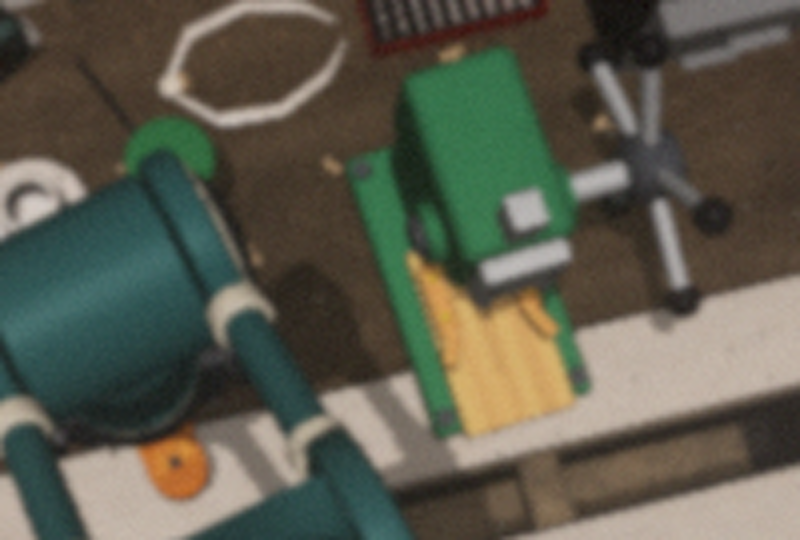

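The arm hides most of the bar, and only the dot end shows at (176,462), unchanged. Now descend and grip.

>>> jog_arm(
  deltas=[0, 0, 0.0, 0, 0, 0, 0.6, 0, 0, 0.035, 0, 0, 0, 0.6, 0, 0, 0.06, 0, 0, 0, 0.6, 0, 0, 0.065, 0, 0, 0, 0.6, 0, 0, 0.065, 0, 0, 0, 0.6],
)

```text
time: 3.05
tool_pos: [0.5321, 0.3143, 0.0243]
tcp_rot: [-3.08, -0.619, -0.001]
wrist_force: [0.2, 0.0, 0.7]
width: 0.798
grip_force: 0.0
```

```bash
python3 - <<'E'
from h import *
b=fr(.5543,.3266,.398)([[-.025,0,.021]])[0]; delta(*b,.398)
E
```

```text
t3.05 to [0.5313 0.3169 0.021 ] shift mm [ 0.2 -2.8  3.3] turn [ 0.   -0.02 -0.07] F [0.2 0.  0.7]
```

>>> jog_arm(
  deltas=[0, -0.0025, 0.003, 0, 0, 0, 0.6, 0, -0.0025, 0.003, 0, 0, 0, -1, 0, -0.0025, 0.003, 0, 0, 0, -1, 0, -0.0025, 0.003, 0, 0, 0, -1, 0, -0.0025, 0.003, 0, 0, 0, -1, 0, -0.0025, 0.003, 0, 0, 0, -1],
  squeeze=40,
)

```text
time: 3.65
tool_pos: [0.5319, 0.3175, 0.0221]
tcp_rot: [-3.079, -0.62, -0.004]
wrist_force: [-0.3, -0.1, 6.6]
width: 0.461
grip_force: 42.4
```

>>> jog_arm(
  deltas=[0, 0, -0.03, 0, 0, 0, -1, 0, 0, -0.08, 0, 0, 0, -1, 0, 0, -0.1, 0, 0, 0, -1, 0, 0, -0.1, 0, 0, 0, -1],
)

```text
time: 4.05
tool_pos: [0.5334, 0.3185, 0.1249]
tcp_rot: [-3.077, -0.62, -0.013]
wrist_force: [0.9, 0.8, -1.3]
width: 0.461
grip_force: 41.6
```

```bash
python3 - <<'E'
from h import *
press(-.16,0,.12); press(-.16,0,.06); press(-.15,0,.054)
E
```

```text
t4.05 to [0.4727 0.0495 0.12  ] shift mm [-160.2  224.5    3.4] turn [-0.08 -0.48  4.95] F [ 0.9  0.8 -1.3]
t4.05 to [0.4727 0.0495 0.06  ] shift mm [-160.7  224.6   63.3] turn [-0.08 -0.48  4.95] F [ 0.9  0.8 -1.3]
t4.05 to [0.4822 0.0526 0.054 ] shift mm [-150.8  225.4   69.4] turn [-0.08 -0.48  4.95] F [ 0.9  0.8 -1.3]
```

>>> jog_arm(
  deltas=[-0.16, 0.224, 0, 0, 0, 4.9, -1, -0.16, 0.224, 0, 0, 0, 4.9, -1, -0.16, 0.224, 0, 0, 0, 4.9, -1, -0.16, 0.224, 0, 0, 0, 4.9, -1, -0.16, 0.224, 0, 0, 0, 4.9, -1, -0.16, 0.224, 0, 0, 0, 4.9, -1, -0.16, 0.224, 0, 0, 0, 4.9, -1, -0.16, 0.224, 0, 0, 0, 4.9, -1],
)

```text
time: 4.85
tool_pos: [0.4685, 0.048, 0.1186]
tcp_rot: [-3.103, -0.485, 0.004]
wrist_force: [0.5, 0.2, -1.9]
width: 0.457
grip_force: 41.7
```

```bash
python3 - <<'E'
from h import *
press(-.16,0,.075)
E
```

```text
t4.85 to [0.4727 0.0495 0.075 ] shift mm [ 4.6 -0.1 43.6] turn [-0.07  0.15 -0.06] F [ 0.5  0.2 -1.9]
```

Lower to a few millimetres above the floor, then look from both cameras.

>>> jog_arm(
  deltas=[0.002, 0, 0.03, 0, 0, 0, -1, 0.002, 0, 0.053, 0, 0, 0, -1, 0.002, 0, 0.056, 0, 0, 0, -1, 0.002, 0, 0.056, 0, 0, 0, -1],
)

```text
time: 5.25
tool_pos: [0.4707, 0.0499, 0.0631]
tcp_rot: [-3.103, -0.49, 0.005]
wrist_force: [0.3, 0.0, -1.3]
width: 0.462
grip_force: 41.6
```

```bash
python3 - <<'E'
from h import *
from workcell import read_camera
import cv2
a=read_camera("top")["color"][155:235,270:370]; a=cv2.resize(a,(400,320),interpolation=cv2.INTER_CUBIC)
b=read_camera("scene")["color"][170:250,230:330]; b=cv2.resize(b,(400,320),interpolation=cv2.INTER_CUBIC)
cv2.imwrite("pics/both3.png",np.hstack([a,b]))
press(-.16,0,.054)
E
```

```text
t5.35 to [0.4727 0.0495 0.054 ] shift mm [ 0.   0.2 11. ] turn [ 0.01 -0.06  0.11] F [-0.8  0.  -2.9]
```

View pics/both3.png

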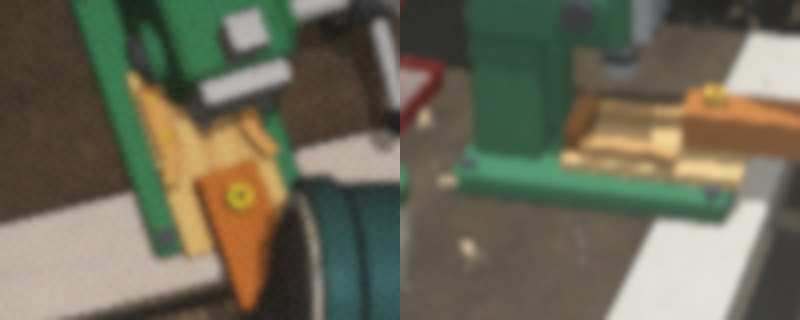

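The insert is at (240,196) in the left panel, which is top-view (329.9,203.9). In the right panel it is at (713,95), which is scene-view (308,193.7). The bar looks parallel to the rails and about centred.

```bash
python3 - <<'E'
from h import *
np.set_printoptions(precision=4,suppress=True)
inv=lambda p:R.from_euler("z",-PR[2]).apply(np.array(p)-[PR[0],PR[1],0])
a=np.array([270+240.5/4-.5,155+196.5/4-.5]);b=np.array([230+313.5/4-.5,170+95.5/4-.5])
p,e1,e2=tri(a,b); print(p,inv(p),e1,e2)
for n,q in(("barL",(200,181)),("barR",(258,161))): print(n,inv(atz("top",np.array([270+(q[0]+.5)/4-.5,155+(q[1]+.5)/4-.5]),.041+.030)))
for q in((128,75),(170,185),(275,155),(245,120)): print("rail",inv(atz("top",np.array([270+(q[0]+.5)/4-.5,155+(q[1]+.5)/4-.5]),.046)))
from workcell import readout; s=readout.read_state(); print("tcp",inv(s["tool_pos"]))
E
```

```text
[0.5559 0.0788 0.0796] [-0.0718  0.0024  0.0796] [-0.2021 -0.4394] [0.4262 0.0509]
barL [-0.0554  0.0218  0.071 ]
barR [-0.0539 -0.0181  0.071 ]
rail [0.0299 0.04   0.046 ]
rail [-0.0492  0.0368  0.046 ]
rail [-0.0505 -0.036   0.046 ]
rail [-0.0223 -0.0247  0.046 ]
tcp [-0.16    0.0002  0.065 ]
```

>>> jog_arm(
  deltas=[0, 0.002, 0.005, 0, 0, 0, -1, 0, 0.002, 0.008, 0, 0, 0, -1, 0, 0.002, 0.008, 0, 0, 0, -1],
)

```text
time: 5.65
tool_pos: [0.4723, 0.0471, 0.0563]
tcp_rot: [-3.103, -0.488, -0.0]
wrist_force: [0.1, -0.4, -1.9]
width: 0.461
grip_force: 41.7
```

>>> jog_arm(
  deltas=[0.005, 0, 0, 0, 0, 0, -1, 0.01, 0, 0, 0, 0, 0, -1, 0.015, 0, 0, 0, 0, 0, -1, 0.02, 0, 0, 0, 0, 0, -1, 0.02, 0, 0, 0, 0, 0, -1],
)

```text
time: 6.15
tool_pos: [0.4926, 0.0535, 0.0566]
tcp_rot: [3.103, 0.488, 0.002]
wrist_force: [0.2, 0.6, -1.6]
width: 0.461
grip_force: 41.7
```

```bash
python3 - <<'E'
from h import *
press(-.088,0,.054)
E
```

```text
t6.15 to [0.5412 0.0716 0.054 ] shift mm [51.8 -2.3  2.7] turn [ 0.01 -0.06  0.06] F [ 0.2  0.6 -1.6]
```

>>> jog_arm(
  deltas=[0.007, 0, 0, 0, 0, 0, -1, 0.014, 0, 0, 0, 0, 0, -1, 0.02, 0, 0, 0, 0, 0, -1, 0.02, 0, 0, 0, 0, 0, -1],
)

```text
time: 6.55
tool_pos: [0.5118, 0.0597, 0.0566]
tcp_rot: [3.103, 0.488, 0.002]
wrist_force: [-0.2, -0.0, -2.5]
width: 0.46
grip_force: 41.7
```

>>> jog_arm(
  deltas=[0.006, 0, 0, 0, 0, 0, -1, 0.012, 0, 0, 0, 0, 0, -1, 0.018, 0, 0, 0, 0, 0, -1, 0.02, 0, 0, 0, 0, 0, -1],
)

```text
time: 6.95
tool_pos: [0.5305, 0.0658, 0.0565]
tcp_rot: [3.103, 0.488, 0.001]
wrist_force: [-0.0, 0.2, -1.7]
width: 0.459
grip_force: 41.7
```

```bash
python3 - <<'E'
from h import *
press(-.088,-.002,.054)
E
```

```text
t6.95 to [0.5418 0.0697 0.054 ] shift mm [12.  -0.2  2.5] turn [ 0.01 -0.05  0.05] F [-0.   0.2 -1.7]
```

>>> jog_arm(
  deltas=[0.004, 0, 0.001, 0, 0, 0, -1, 0.007, 0, 0.002, 0, 0, 0, -1, 0.007, 0, 0.002, 0, 0, 0, -1],
)

```text
time: 7.25
tool_pos: [0.5366, 0.0678, 0.0543]
tcp_rot: [-3.103, -0.488, -0.001]
wrist_force: [0.2, -0.2, -2.5]
width: 0.458
grip_force: 41.8
```

>>> jog_arm(
  deltas=[0.002, 0, 0.001, 0, 0, 0, -1, 0.004, 0, 0.001, 0, 0, 0, -1, 0.004, 0, 0.001, 0, 0, 0, -1],
)

```text
time: 7.55
tool_pos: [0.5397, 0.0688, 0.0541]
tcp_rot: [3.103, 0.488, -0.001]
wrist_force: [-3.5, -1.3, 5.6]
width: 0.461
grip_force: 42.7
```

>>> jog_arm(
  deltas=[0.001, 0, 0, 0, 0, 0, -1, 0.0015, 0, 0, 0, 0, 0, -1, 0.0015, 0, 0, 0, 0, 0, -1],
)

```text
time: 7.85
tool_pos: [0.54, 0.0689, 0.0541]
tcp_rot: [3.103, 0.488, -0.005]
wrist_force: [-7.0, -2.6, 9.0]
width: 0.461
grip_force: 43.1
```

>>> jog_arm(
  deltas=[0.001, 0, 0, 0, 0, 0, -1, 0.0015, 0, 0, 0, 0, 0, -1, 0.0015, 0, 0, 0, 0, 0, -1],
)

```text
time: 8.15
tool_pos: [0.54, 0.0689, 0.054]
tcp_rot: [3.103, 0.488, -0.01]
wrist_force: [-11.6, -4.1, 14.1]
width: 0.461
grip_force: 43.6
```

>>> jog_arm(
  deltas=[-0.0015, 0, -0.001, 0, 0, 0, -1, -0.0015, 0, -0.001, 0, 0, 0, 0.3, -0.0015, 0, -0.001, 0, 0, 0, 0.3, -0.0015, 0, -0.001, 0, 0, 0, 0.3, -0.0015, 0, -0.001, 0, 0, 0, 0.3],
)

```text
time: 8.65
tool_pos: [0.5418, 0.0695, 0.0544]
tcp_rot: [3.103, 0.488, 0.001]
wrist_force: [-0.1, 0.0, 0.8]
width: 0.651
grip_force: 0.0
```

>>> jog_arm(
  deltas=[-0.01, 0, -0.04, 0, 0, 0, 0.3, -0.03, 0, -0.09, 0, 0, 0, 0.3, -0.05, 0, -0.14, 0, 0, 0, -1, -0.05, 0, -0.19, 0, 0, 0, -1, -0.05, 0, -0.24, 0, 0, 0, -1, -0.05, 0, -0.25, 0, 0, 0, -1, -0.05, 0, -0.25, 0, 0, 0, -1],
)

```text
time: 9.35
tool_pos: [0.4961, 0.0542, 0.3091]
tcp_rot: [3.103, 0.488, 0.014]
wrist_force: [0.1, 0.6, -0.9]
width: -0.004
grip_force: 0.0
```

```bash
python3 - <<'E'
from h import *
from workcell import read_camera
import cv2
a=read_camera("top")["color"][130:235,270:400]; a=cv2.resize(a,(520,420),interpolation=cv2.INTER_CUBIC)
b=read_camera("scene")["color"][130:240,240:320]; b=cv2.resize(b,(280,385),interpolation=cv2.INTER_CUBIC); b=cv2.copyMakeBorder(b,0,35,0,0,0)
cv2.imwrite("pics/both4.png",np.hstack([a,b]))
press(.06,-.1,.32)
E
```

```text
t9.45 to [0.7127 0.0217 0.32  ] shift mm [198.6  98.1 -16.3] turn [-0.    0.01  0.06] F [-0.4 -0.4 -0.8]
```

View pics/both4.png

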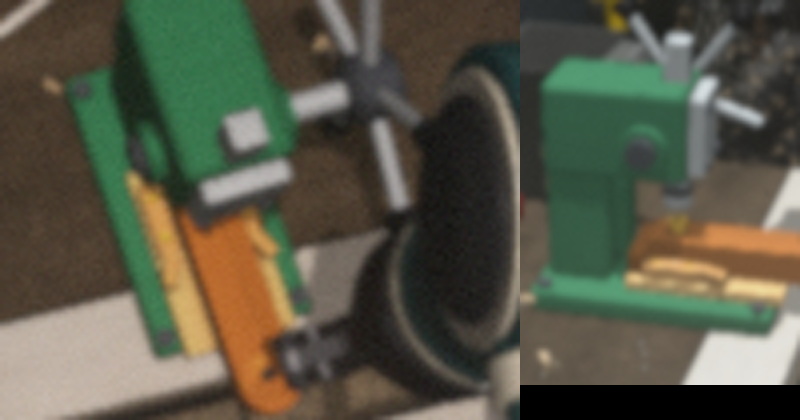

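The bar lies in the cradle with the insert under the nose (right panel, about (678,222)). Next I'll check how close the dark box behind the wheel is, and plan the push path.

```bash
python3 - <<'E'
from h import *
import cv2
np.set_printoptions(precision=3,suppress=True)
print("box front foot z=0",atz("top",(360,122),0),atz("top",(410,112),0),"z=.15",atz("top",(360,122),.15),atz("top",(410,112),.15),"z=.1 ",atz("top",(343,92),.15))
a=cv2.imread("pics/top0.png")[50:180,310:430]; a=cv2.resize(a,(480,520),interpolation=cv2.INTER_CUBIC)
cv2.imwrite("pics/box.png",a)
def path(phi,r=62):
    p=np.radians(phi); s,c=np.sin(p),np.cos(p)
    return 20+max(-r*s+5.5*c,-86*s+11)+11, 150+r*c+5.5*s+17
for phi in range(-35,71,7): print(phi,np.round(path(phi),1))
E
```

```text
box front foot z=0 [ 0.806 -0.028  0.   ] [ 0.838 -0.173  0.   ] z=.15 [0.748 0.012 0.15 ] [ 0.775 -0.113  0.15 ] z=.1  [0.827 0.051 0.15 ]
-35 [ 91.3 214.6]
-28 [ 82.4 219.2]
-21 [ 72.8 222.9]
-14 [ 62.8 225.8]
-7 [ 52.5 227.9]
0 [ 42. 229.]
7 [ 31.5 229.2]
14 [ 21.3 228.5]
21 [ 13.9 226.9]
28 [  6.7 224.3]
35 [ -0.1 220.9]
42 [ -6.4 216.8]
49 [-12.2 211.8]
56 [-17.3 206.2]
63 [-21.7 200. ]
70 [-25.4 193.4]
```

View pics/box.png

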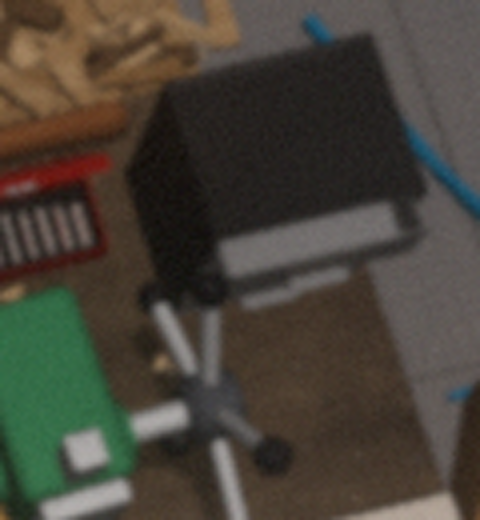

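```bash
python3 - <<'E'
from h import *
np.set_printoptions(precision=3,suppress=True)
p,e,g=tri(np.array([351,71]),S(158,78)); print(p,e,g)
inv=lambda p:R.from_euler("z",-PR[2]).apply(np.array(p)-[PR[0],PR[1],0])
for z in(.1,.13,.16,.19): print(z,inv(atz("top",(363.8,108.8),z)))
print(inv(atz("top",(355,126),0)))
E
```

```text
[0.889 0.027 0.14 ] [-0.004 -0.007] [0.006 0.002]
0.1 [ 0.136 -0.161  0.1  ]
0.13 [ 0.127 -0.149  0.13 ]
0.16 [ 0.117 -0.137  0.16 ]
0.19 [ 0.107 -0.126  0.19 ]
[ 0.127 -0.158  0.   ]
```

>>> jog_arm(
  deltas=[0.243, 0.098, -0.01, 0, 0, 0, -1, 0.243, 0.098, -0.01, 0, 0, 0, -1, 0.243, 0.098, -0.01, 0, 0, 0, -1, 0.243, 0.098, -0.01, 0, 0, 0, -1, 0.243, 0.098, -0.01, 0, 0, 0, -1, 0.243, 0.098, -0.01, 0, 0, 0, -1, 0.243, 0.098, -0.01, 0, 0, 0, -1, 0.243, 0.098, -0.01, 0, 0, 0, -1],
)

```text
time: 10.25
tool_pos: [0.7539, 0.0354, 0.3106]
tcp_rot: [-3.103, -0.488, 0.009]
wrist_force: [0.2, -0.0, 0.2]
width: 0.003
grip_force: 0.0
```

```bash
python3 - <<'E'
from h import *
press(.105,-.1,.215)
press(.09,-.1,.215)
E
```

```text
t10.25 to [0.7556 0.0354 0.215 ] shift mm [ 2.1  0.6 95.6] turn [-0.1   0.32  0.05] F [ 0.2 -0.   0.2]
t10.25 to [0.7413 0.0308 0.215 ] shift mm [-12.9   0.6  95.7] turn [-0.1   0.32  0.05] F [ 0.2 -0.   0.2]
```

Down behind the upper-rear spoke, then start pushing.

>>> jog_arm(
  deltas=[0.001, 0, 0.04, 0, 0, 0, -1, 0.001, 0, 0.08, 0, 0, 0, -1, 0.001, 0, 0.095, 0, 0, 0, -1, 0.001, 0, 0.095, 0, 0, 0, -1],
)

```text
time: 10.65
tool_pos: [0.7527, 0.0358, 0.2152]
tcp_rot: [-3.102, -0.488, 0.012]
wrist_force: [-0.6, 0.6, -0.0]
width: 0.001
grip_force: 0.0
```

>>> jog_arm(
  deltas=[-0.006, 0, 0, 0, 0, 0, -1, -0.012, 0, 0, 0, 0, 0, -1, -0.02, 0, -0.003, 0, 0, 0, -1, -0.026, 0, -0.006, 0, 0, 0, -1, -0.026, 0, -0.006, 0, 0, 0, -1],
)

```text
time: 11.15
tool_pos: [0.7313, 0.0273, 0.2279]
tcp_rot: [3.103, 0.487, 0.004]
wrist_force: [0.8, 0.2, -1.0]
width: -0.006
grip_force: 0.0
```

```bash
python3 - <<'E'
from h import *
press(.063,-.1,.226)
E
```

```text
t11.15 to [0.7156 0.0226 0.226 ] shift mm [-16.4  -0.4   1.8] turn [ 0.06 -0.15  0.03] F [ 0.8  0.2 -1. ]
```

>>> jog_arm(
  deltas=[-0.008, 0, 0.002, 0, 0, 0, -1, -0.016, 0, 0.002, 0, 0, 0, -1, -0.026, 0, 0, 0, 0, 0, -1, -0.037, 0, -0.001, 0, 0, 0, -1, -0.047, 0, -0.001, 0, 0, 0, -1, -0.058, 0, -0.001, 0, 0, 0, -1, -0.065, 0, 0.001, 0, 0, 0, -1, -0.065, 0, 0.001, 0, 0, 0, -1],
)

```text
time: 11.95
tool_pos: [0.668, 0.0073, 0.2239]
tcp_rot: [-3.103, -0.487, 0.003]
wrist_force: [-0.8, -0.7, -0.6]
width: 0.001
grip_force: 0.0
```

```bash
python3 - <<'E'
from h import *
from workcell import read_camera
import cv2
a=read_camera("top")["color"][110:230,290:410]; a=cv2.resize(a,(420,420),interpolation=cv2.INTER_CUBIC)
b=read_camera("scene")["color"][120:225,230:325]; b=cv2.resize(b,(380,420),interpolation=cv2.INTER_CUBIC)
cv2.imwrite("pics/both5.png",np.hstack([a,b]))
press(.0067,-.1,.2243);press(-.0064,-.1,.2168);press(-.0173,-.1,.2062)
E
```

```text
t12.05 to [0.662  0.0053 0.2243] shift mm [-7.3 -0.  -0.3] turn [-0.01  0.05  0.04] F [-0.4 -1.2  0.4]
t12.05 to [0.6495 0.0013 0.2168] shift mm [-20.4  -0.1   7.2] turn [-0.01  0.05  0.04] F [-0.4 -1.2  0.4]
t12.05 to [ 0.6391 -0.002   0.2062] shift mm [-31.3  -0.1  17.8] turn [-0.01  0.05  0.04] F [-0.4 -1.2  0.4]
```

View pics/both5.png

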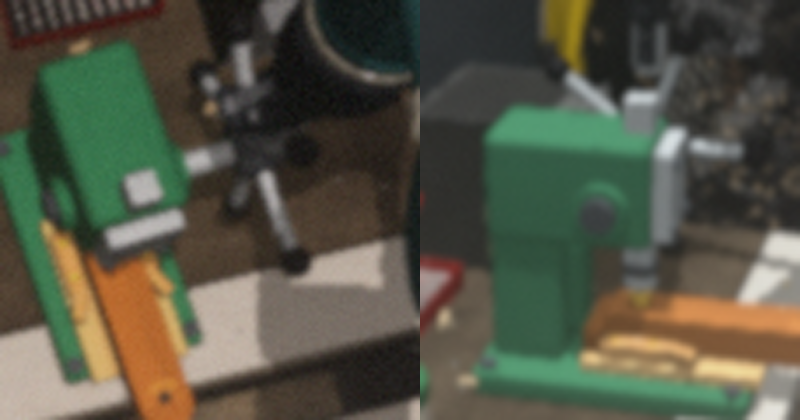

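The ram has come down and the pushed spoke now leans about 20° forward, as predicted. I'll continue the stroke.

>>> jog_arm(
  deltas=[-0.007, 0, 0, 0, 0, 0, -1, -0.014, 0, 0.003, 0, 0, 0, -1, -0.02, 0, 0.007, 0, 0, 0, -1, -0.026, 0, 0.012, 0, 0, 0, -1, -0.031, 0, 0.017, 0, 0, 0, -1, -0.031, 0, 0.017, 0, 0, 0, -1],
)

```text
time: 12.65
tool_pos: [0.6383, -0.0021, 0.2059]
tcp_rot: [-3.103, -0.488, 0.004]
wrist_force: [-0.3, -0.2, 0.3]
width: 0.0
grip_force: 0.0
```

```bash
python3 - <<'E'
from h import *
press(-.0173,-.1,.2062);press(.0,-.1,.3);press(.09,-.1,.3);press(.095,-.1,.222)
E
```

```text
t12.65 to [ 0.6391 -0.002   0.2062] shift mm [ 0.8  0.1 -0.4] turn [-0.04  0.16  0.04] F [-0.3 -0.2  0.3]
t12.65 to [0.6556 0.0033 0.3   ] shift mm [ 17.8   0.1 -94.2] turn [-0.04  0.16  0.04] F [-0.3 -0.2  0.3]
t12.65 to [0.7413 0.0308 0.3   ] shift mm [ 1.078e+02  1.000e-01 -9.440e+01] turn [-0.04  0.16  0.04] F [-0.3 -0.2  0.3]
t12.65 to [0.746  0.0324 0.222 ] shift mm [113.    0.2 -16.5] turn [-0.04  0.16  0.04] F [-0.3 -0.2  0.3]
```

>>> jog_arm(
  deltas=[0.004, 0, -0.045, 0, 0, 0, -1, 0.018, 0, -0.094, 0, 0, 0, -1, 0.06, 0, -0.094, 0, 0, 0, -1, 0.106, 0, -0.09, 0, 0, 0, -1, 0.106, 0, -0.05, 0, 0, 0, -1, 0.106, 0, -0.018, 0, 0, 0, -1, 0.106, 0, -0.018, 0, 0, 0, -1, 0.106, 0, -0.018, 0, 0, 0, -1],
)

```text
time: 13.45
tool_pos: [0.74, 0.0307, 0.2241]
tcp_rot: [-3.103, -0.488, 0.005]
wrist_force: [0.6, -0.3, -0.3]
width: -0.002
grip_force: 0.0
```

```bash
python3 - <<'E'
from h import *
press(.0628,-.1,.2258);press(.042,-.1,.229);press(.021,-.1,.2285)
E
```

```text
t13.45 to [0.7154 0.0225 0.2258] shift mm [-26.    0.2  -1.7] turn [-0.05  0.17  0.05] F [ 0.6 -0.3 -0.3]
t13.45 to [0.6956 0.0161 0.229 ] shift mm [-46.8   0.2  -4.8] turn [-0.05  0.17  0.05] F [ 0.6 -0.3 -0.3]
t13.45 to [0.6756 0.0097 0.2285] shift mm [-67.8   0.1  -4.2] turn [-0.05  0.17  0.05] F [ 0.6 -0.3 -0.3]
```

>>> jog_arm(
  deltas=[-0.012, 0, 0, 0, 0, 0, -1, -0.024, 0, -0.002, 0, 0, 0, -1, -0.034, 0, -0.003, 0, 0, 0, -1, -0.042, 0, -0.004, 0, 0, 0, -1, -0.047, 0, -0.005, 0, 0, 0, -1, -0.047, 0, -0.005, 0, 0, 0, -1],
)

```text
time: 14.05
tool_pos: [0.6957, 0.016, 0.2316]
tcp_rot: [3.103, 0.487, 0.002]
wrist_force: [2.3, 0.5, 0.2]
width: 0.001
grip_force: 0.8
```

>>> jog_arm(
  deltas=[-0.005, 0, 0, 0, 0, 0, -1, -0.01, 0, 0, 0, 0, 0, -1, -0.01, 0, 0, 0, 0, 0, -1],
)

```text
time: 14.35
tool_pos: [0.6858, 0.013, 0.2299]
tcp_rot: [-3.103, -0.488, 0.002]
wrist_force: [1.2, 0.3, -0.1]
width: -0.003
grip_force: 0.7
```

>>> jog_arm(
  deltas=[-0.005, 0, 0, 0, 0, 0, -1, -0.01, 0, 0, 0, 0, 0, -1, -0.01, 0, 0, 0, 0, 0, -1],
)

```text
time: 14.65
tool_pos: [0.676, 0.0098, 0.2296]
tcp_rot: [-3.103, -0.488, 0.003]
wrist_force: [0.5, 0.6, -0.4]
width: -0.0
grip_force: 0.5
```

>>> jog_arm(
  deltas=[-0.0035, 0, 0.001, 0, 0, 0, -1, -0.007, 0, 0.002, 0, 0, 0, -1],
)

```text
time: 14.85
tool_pos: [0.6705, 0.0081, 0.2286]
tcp_rot: [-3.103, -0.488, -0.001]
wrist_force: [4.4, 0.6, 2.4]
width: 0.003
grip_force: 1.6
```

>>> jog_arm(
  deltas=[-0.0035, 0, 0.001, 0, 0, 0, -1, -0.007, 0, 0.003, 0, 0, 0, -1],
)

```text
time: 15.05
tool_pos: [0.6641, 0.0059, 0.2262]
tcp_rot: [3.103, 0.488, 0.003]
wrist_force: [2.4, 0.9, 3.4]
width: -0.0
grip_force: 2.3
```

```bash
python3 - <<'E'
from h import *
from workcell import read_camera,readout
import cv2
press(.0067,-.1,.2243); s=readout.read_state(); print(s["torque"])
b=read_camera("scene")["color"][120:225,230:325]; b=cv2.resize(b,(540,600),interpolation=cv2.INTER_CUBIC)
cv2.imwrite("pics/s6.png",b)
E
```

```text
t15.05 to [0.662  0.0053 0.2243] shift mm [-2.2 -0.1  1.9] turn [ 0.02 -0.11  0.05] F [2.4 0.9 3.4]
[ 0.17897612 -0.47562982 -0.00840235]
```

View pics/s6.png

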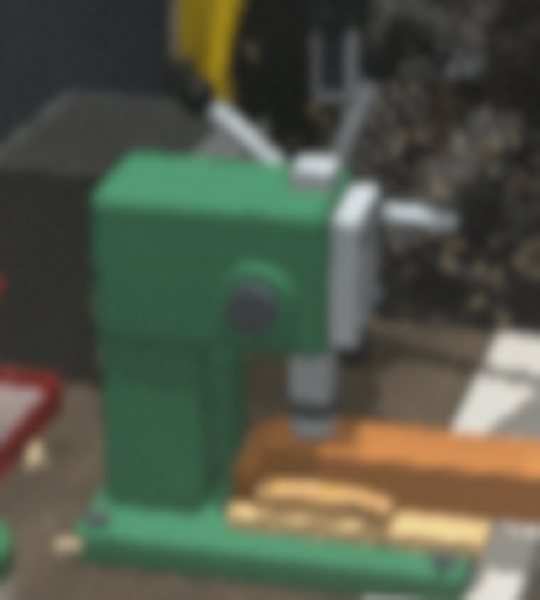

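The nose is now only a few millimetres above the wood and the insert is going in. From here I'll take small steps and watch the force.

>>> jog_arm(
  deltas=[-0.0018, 0, 0.001, 0, 0, 0, -1, -0.0036, 0, 0.002, 0, 0, 0, -1],
)

```text
time: 15.3
tool_pos: [0.6606, 0.0047, 0.2238]
tcp_rot: [3.103, 0.488, 0.002]
wrist_force: [2.4, 1.2, 4.0]
width: 0.004
grip_force: 2.3
```

>>> jog_arm(
  deltas=[-0.0017, 0, 0.001, 0, 0, 0, -1],
)

```text
time: 15.4
tool_pos: [0.6588, 0.0042, 0.2226]
tcp_rot: [3.103, 0.488, 0.001]
wrist_force: [1.6, 1.5, 3.7]
width: -0.001
grip_force: 2.3
```

>>> jog_arm(
  deltas=[-0.0017, 0, 0.001, 0, 0, 0, -1],
)

```text
time: 15.5
tool_pos: [0.6571, 0.0036, 0.2215]
tcp_rot: [3.103, 0.488, 0.0]
wrist_force: [2.8, 0.8, 3.8]
width: -0.0
grip_force: 2.3
```

>>> jog_arm(
  deltas=[-0.0015, 0, 0.001, 0, 0, 0, -1],
)

```text
time: 15.6
tool_pos: [0.6556, 0.0031, 0.2204]
tcp_rot: [3.103, 0.488, 0.0]
wrist_force: [2.5, 0.6, 3.2]
width: -0.001
grip_force: 2.3
```

>>> jog_arm(
  deltas=[-0.0015, 0, 0.001, 0, 0, 0, -1],
)

```text
time: 15.7
tool_pos: [0.6541, 0.0027, 0.2193]
tcp_rot: [3.103, 0.488, -0.0]
wrist_force: [2.6, 0.7, 4.4]
width: 0.001
grip_force: 2.3
```

>>> jog_arm(
  deltas=[-0.0015, 0, 0.001, 0, 0, 0, -1],
)

```text
time: 15.8
tool_pos: [0.6527, 0.0022, 0.2182]
tcp_rot: [3.103, 0.488, -0.0]
wrist_force: [1.3, 0.5, 4.6]
width: -0.0
grip_force: 2.3
```

>>> jog_arm(
  deltas=[-0.0014, 0, 0.0012, 0, 0, 0, -1],
)

```text
time: 15.9
tool_pos: [0.6513, 0.0018, 0.2171]
tcp_rot: [3.103, 0.488, -0.0]
wrist_force: [2.6, 0.9, 2.6]
width: -0.0
grip_force: 2.4
```

>>> jog_arm(
  deltas=[-0.0014, 0, 0.0012, 0, 0, 0, -1],
)

```text
time: 16.0
tool_pos: [0.65, 0.0014, 0.2158]
tcp_rot: [3.103, 0.488, -0.0]
wrist_force: [2.8, 0.6, 3.9]
width: 0.006
grip_force: 2.4
```

>>> jog_arm(
  deltas=[-0.0014, 0, 0.0012, 0, 0, 0, -1],
)

```text
time: 16.1
tool_pos: [0.6486, 0.001, 0.2147]
tcp_rot: [3.103, 0.488, -0.0]
wrist_force: [2.2, 1.2, 5.1]
width: -0.005
grip_force: 2.4
```

>>> jog_arm(
  deltas=[-0.0013, 0, 0.0013, 0, 0, 0, -1],
)

```text
time: 16.2
tool_pos: [0.648, 0.0007, 0.2139]
tcp_rot: [-3.103, -0.488, -0.002]
wrist_force: [3.9, 1.7, 9.1]
width: -0.002
grip_force: 4.4
```

>>> jog_arm(
  deltas=[-0.0013, 0, 0.0013, 0, 0, 0, -1],
)

```text
time: 16.3
tool_pos: [0.6477, 0.0006, 0.2137]
tcp_rot: [-3.103, -0.488, -0.006]
wrist_force: [3.8, 2.4, 10.2]
width: -0.003
grip_force: 5.3
```

>>> jog_arm(
  deltas=[-0.0012, 0, 0.0013, 0, 0, 0, -1],
)

```text
time: 16.4
tool_pos: [0.6474, 0.0005, 0.2134]
tcp_rot: [-3.103, -0.488, -0.01]
wrist_force: [4.9, 3.9, 12.4]
width: 0.0
grip_force: 6.4
```

>>> jog_arm(
  deltas=[-0.0012, 0, 0.0013, 0, 0, 0, -1],
)

```text
time: 16.5
tool_pos: [0.6471, 0.0004, 0.2132]
tcp_rot: [-3.103, -0.488, -0.013]
wrist_force: [5.4, 4.4, 15.7]
width: 0.002
grip_force: 7.5
```

The nose has landed and the moment implies roughly 80 N at the ram. Hold it there with a slight relief.

>>> jog_arm(
  deltas=[0.0003, 0, -0.0003, 0, 0, 0, -1, 0.0003, 0, -0.0003, 0, 0, 0, -1, 0.0003, 0, -0.0003, 0, 0, 0, -1, 0.0003, 0, -0.0003, 0, 0, 0, -1],
)

```text
time: 16.9
tool_pos: [0.6473, 0.0004, 0.2132]
tcp_rot: [3.103, 0.488, 0.013]
wrist_force: [5.7, 2.9, 11.3]
width: -0.0
grip_force: 6.0
```

Held at about 64 N for 0.4 s. Now lift, move to the front of that spoke and wind back.

>>> jog_arm(
  deltas=[0.004, 0, -0.045, 0, 0, 0, -1, 0.0, 0, -0.09, 0, 0, 0, -1, -0.035, 0, -0.09, 0, 0, 0, -1, -0.078, 0, -0.085, 0, 0, 0, -1, -0.078, 0, -0.04, 0, 0, 0, -1, -0.078, 0, 0.006, 0, 0, 0, -1, -0.078, 0, 0.006, 0, 0, 0, -1, -0.078, 0, 0.006, 0, 0, 0, -1],
)

```text
time: 17.7
tool_pos: [0.5682, -0.0243, 0.2021]
tcp_rot: [-3.102, -0.488, 0.009]
wrist_force: [0.0, -0.1, 0.4]
width: 0.002
grip_force: 0.0
```

```bash
python3 - <<'E'
from h import *
press(-.0639,-.1,.206);press(-.0424,-.1,.2192);press(-.0228,-.1,.226);press(-.002,-.1,.229)
E
```

```text
t17.70 to [ 0.5948 -0.0163  0.206 ] shift mm [27.7  0.5 -4.1] turn [-0.12  0.31  0.05] F [ 0.  -0.1  0.4]
t17.70 to [ 0.6152 -0.0097  0.2192] shift mm [ 49.2   0.5 -17.4] turn [-0.12  0.31  0.05] F [ 0.  -0.1  0.4]
t17.70 to [ 0.6339 -0.0037  0.226 ] shift mm [ 68.7   0.5 -24.3] turn [-0.12  0.31  0.05] F [ 0.  -0.1  0.4]
t17.70 to [0.6537 0.0027 0.229 ] shift mm [ 89.5   0.5 -27.4] turn [-0.12  0.31  0.05] F [ 0.  -0.1  0.4]
```

>>> jog_arm(
  deltas=[0.015, 0, -0.003, 0, 0, 0, -1, 0.025, 0, -0.005, 0, 0, 0, -1, 0.032, 0, -0.007, 0, 0, 0, -1, 0.04, 0, -0.013, 0, 0, 0, -1, 0.049, 0, -0.018, 0, 0, 0, -1, 0.059, 0, -0.022, 0, 0, 0, -1, 0.069, 0, -0.025, 0, 0, 0, -1, 0.079, 0, -0.027, 0, 0, 0, -1],
)

```text
time: 18.5
tool_pos: [0.6464, 0.0003, 0.2313]
tcp_rot: [-3.103, -0.488, -0.001]
wrist_force: [-1.7, -0.3, 0.5]
width: 0.001
grip_force: 1.0
```

```bash
python3 - <<'E'
from h import *
press(-.002,-.1,.229);press(.0187,-.1,.2285);press(.0333,-.1,.2243);press(.038,-.1,.222)
E
```

```text
t18.50 to [0.6537 0.0027 0.229 ] shift mm [ 7.7 -0.1  2.3] turn [ 0.   -0.04  0.05] F [-1.7 -0.3  0.5]
t18.50 to [0.6734 0.009  0.2285] shift mm [28.4 -0.   2.8] turn [ 0.   -0.04  0.05] F [-1.7 -0.3  0.5]
t18.50 to [0.6873 0.0135 0.2243] shift mm [43. -0.  7.] turn [ 0.   -0.04  0.05] F [-1.7 -0.3  0.5]
t18.50 to [0.6918 0.0149 0.222 ] shift mm [47.7 -0.   9.3] turn [ 0.   -0.04  0.05] F [-1.7 -0.3  0.5]
```

>>> jog_arm(
  deltas=[0.009, 0, 0.002, 0, 0, 0, -1, 0.018, 0, 0.002, 0, 0, 0, -1, 0.028, 0, 0.003, 0, 0, 0, -1, 0.036, 0, 0.004, 0, 0, 0, -1, 0.043, 0, 0.007, 0, 0, 0, -1, 0.05, 0, 0.0105, 0, 0, 0, -1, 0.056, 0, 0.0145, 0, 0, 0, -1, 0.056, 0, 0.0145, 0, 0, 0, -1],
)

```text
time: 19.3
tool_pos: [0.6993, 0.0174, 0.2153]
tcp_rot: [-3.103, -0.488, -0.0]
wrist_force: [0.2, 0.4, -0.3]
width: 0.002
grip_force: 0.0
```

>>> jog_arm(
  deltas=[-0.005, 0, -0.02, 0, 0, 0, -1, -0.01, 0, -0.06, 0, 0, 0, -1, -0.04, 0.01, -0.11, 0, 0, 0, -1, -0.09, 0.04, -0.13, 0, 0, 0, -1, -0.13, 0.07, -0.13, 0, 0, 0, -1, -0.16, 0.1, -0.13, 0, 0, 0, -1, -0.16, 0.1, -0.13, 0, 0, 0, -1, -0.16, 0.1, -0.13, 0, 0, 0, -1],
)

```text
time: 20.1
tool_pos: [0.5766, -0.1287, 0.347]
tcp_rot: [3.104, 0.483, 0.003]
wrist_force: [-0.0, 0.7, 0.4]
width: -0.004
grip_force: 0.0
```

```bash
python3 - <<'E'
from h import *
from workcell import read_camera,readout
import cv2
a=read_camera("top")["color"][110:230,290:410]; a=cv2.resize(a,(420,420),interpolation=cv2.INTER_CUBIC)
b=read_camera("scene")["color"][120:225,230:325]; b=cv2.resize(b,(380,420),interpolation=cv2.INTER_CUBIC)
cv2.imwrite("pics/both7.png",np.hstack([a,b])); print(readout.read_state()["tool_pos"])
E
```

```text
[ 0.5775228  -0.12668148  0.34623697]
```

View pics/both7.png

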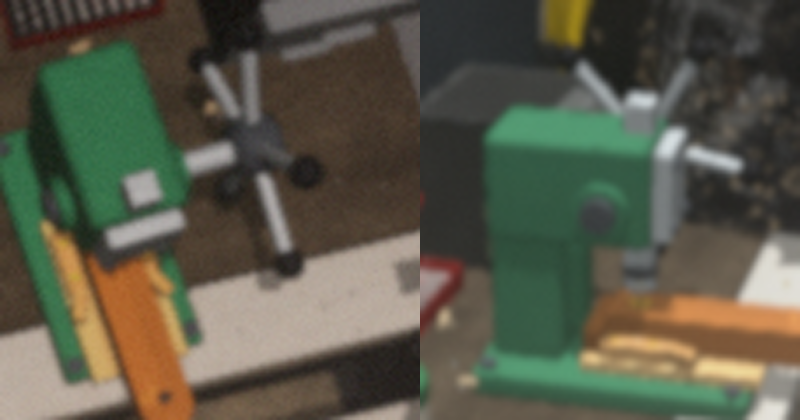

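The ram is well up (wheel at about 1.9 rad), the bar lies against the stop and the arm is clear, so I'm handing in.

```bash
python3 -c "
from workcell import finish_job
print(finish_job())"
```

```text
the job is handed in; nothing more can be done
None
```

I handed the job in at about 20 s of the 72 s; it gave no verdict. The bar lies in the cradle against the stop, the insert was pressed home and squeezed at an estimated 64–83 N, the ram is wound up about 14 mm, and I saw no bystander disturbed. I judged the insert flush from the steep rise in force as the nose landed, not by measuring it.

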